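Fit the intake trumpets to the throttle bodies

TASK

Fit the four intake trumpets to the bank of throttle bodies on the bench, bells up: the two tall trumpets go on the two inner throttle bodies and the two short ones on the two outer bodies. Each must sit upright with its foot fully down in the seat of the mouth. Leave the oil filter and the screwdriver where they are.

Things in the scene. Friction and masses are not known exactly. Their poses are not given: they have to be found in the camera images.
- tall_a_centre (a point): tall black intake trumpet, an open tube 85 mm high standing bell up, 44 mm across at the foot, wall 3 mm. The top 26 mm flares to an upright lip, 62 mm across and 8 mm high, at the very top: hold it there (lip's centre 38.5 mm above this point). Point: on the axis, half-way up, 42.5 mm above the foot; z towards the bell. About 85 g. Interchangeable with the other tall one
- tall_b_centre (a point): tall black intake trumpet, an open tube 85 mm high standing bell up, 44 mm across at the foot, wall 3 mm. The top 26 mm flares to an upright lip, 62 mm across and 8 mm high, at the very top: hold it there (lip's centre 38.5 mm above this point). Point: on the axis, half-way up, 42.5 mm above the foot; z towards the bell. About 85 g. Interchangeable with the other tall one
- short_a_centre (a point): short black intake trumpet, an open tube 50 mm high standing bell up, 44 mm across at the foot, wall 3 mm. The top 26 mm flares to an upright lip, 62 mm across and 8 mm high, at the very top: hold it there (lip's centre 21 mm above this point). Point: on the axis, half-way up, 25 mm above the foot; z towards the bell. About 50 g. Interchangeable with the other short one
- short_b_centre (a point): short black intake trumpet, an open tube 50 mm high standing bell up, 44 mm across at the foot, wall 3 mm. The top 26 mm flares to an upright lip, 62 mm across and 8 mm high, at the very top: hold it there (lip's centre 21 mm above this point). Point: on the axis, half-way up, 25 mm above the foot; z towards the bell. About 50 g. Interchangeable with the other short one
- throttle1_mouth (a point): mouth of throttle body 1, leftmost (+y) (an outer one). Point: centre of its rim, 85 mm above the bench, z up. Seat: a cone 61 mm wide inside at the rim, 50 mm at its flat ledge 12 mm lower, on which a trumpet's foot rests. Aluminium, fixed. Four mouths in line, 80 mm apart: seated lips leave 18 mm between neighbours, but before and behind the row nothing is higher than the rims
- throttle2_mouth (a point): mouth of throttle body 2, second from the left (an inner one). Point: centre of its rim, 85 mm above the bench, z up. Seat: a cone 61 mm wide inside at the rim, 50 mm at its flat ledge 12 mm lower, on which a trumpet's foot rests. Aluminium, fixed. Four mouths in line, 80 mm apart: seated lips leave 18 mm between neighbours, but before and behind the row nothing is higher than the rims
- throttle3_mouth (a point): mouth of throttle body 3, third from the left (an inner one). Point: centre of its rim, 85 mm above the bench, z up. Seat: a cone 61 mm wide inside at the rim, 50 mm at its flat ledge 12 mm lower, on which a trumpet's foot rests. Aluminium, fixed. Four mouths in line, 80 mm apart: seated lips leave 18 mm between neighbours, but before and behind the row nothing is higher than the rims
- throttle4_mouth (a point): mouth of throttle body 4, rightmost (-y) (an outer one). Point: centre of its rim, 85 mm above the bench, z up. Seat: a cone 61 mm wide inside at the rim, 50 mm at its flat ledge 12 mm lower, on which a trumpet's foot rests. Aluminium, fixed. Four mouths in line, 80 mm apart: seated lips leave 18 mm between neighbours, but before and behind the row nothing is higher than the rims
- oil_filter_centre (a point): bystander: white spin-on oil filter standing upright, a closed can 66 mm across and 76 mm high; the point is half-way up on its axis. It may stand among the trumpets. To be left alone
- screwdriver: bystander: screwdriver lying flat on the bench, 200 mm long, along its x axis with the handle to -x; origin on the underside at mid-length. To be left alone
There are look-alikes about, which are no part of the job. Leave any pink look-alike of the part that bears tall_b_centre alone. What is shaped like the part that bears short_b_centre but blue or purple is not meant.

How it is judged:
By the outcome, as a careful person would: the job done as asked, in the order asked, and still so for the second after the job is handed in, with the robot touching nothing.
It also fails if it takes over 109 s, if anything falls off the work surface, if the arm or the gripper's body presses on something with over 40 N, if the wrist force passes 120 N, or if a joint passes its speed limit or range.

ROBOT

A 7-joint arm with a two-finger parallel gripper is mounted at the origin on the work surface. World frame = base frame: x ahead of the robot, y to its left, z up, the work surface at z = 0. Lengths are in mm, angles in rad, forces in N, time in s.
With the tool pointing down it reaches from about 400 to 875 mm from the base axis. Payload 4.4 kg.
Tool frame: the origin (TCP) lies at the very end of the fingers, on their centre line; the grasp point (between the pads) lies 19 mm behind it; z points along the fingers, y is the line along which they close (so a half turn about z gives the same grasp; the last joint's range is limited). The gripper opens to 85 mm and grips with 20 to 120 N. Pads are 22 mm wide; open, the fingers measure 114 mm over their backs; the gripper's body (76 mm by 85 mm) begins 54 mm behind the grasp point. The pads swing forward as they close: fully open they stand 13 mm farther back than shut.
Start: joints at [-1.184, 0.628, 0.038, 1.517, -0.027, 0.996, -0.02], TCP at [284.344, 584.523, 193.513] pointing down, gripper open.
Joint ranges: [-3.06, 3.06], [-0.37, 2.12], [-1.25, 1.32], [0.18, 2.47], [-1.1, 4.24], [0.23, 1.98], [-2.94, 2.94]. Speed limits (rad/s): [2.57, 2.57, 3.14, 3.14, 3.14, 3.14, 3.14].

INTERFACE

Orientations are given as [roll, pitch, yaw] about the fixed x, y, z axes, in that order (R = Rz(yaw) Ry(pitch) Rx(roll)).
In Python, from cell import monitor, viewer, workorder gives the robot as it stands.
- The arm moves only by the tool arm_command, never from a script. Its argument "series" is one flat list of numbers, 5 for each row, row after row: the opening in per cent of the stroke, from 0 (shut) to 100 (fully open), then the shift along the tool's x, y, z in cm, then the turn about the tool's z in degrees. In form: [claw, x, y, z, roll, claw, x, y, z, roll, ...]. A call has exactly 5 rows; each row is the pose to reach, as a shift and turn from the pose commanded when the call began, along the tool's axes at that moment; what a row does not reach only later rows make up. A row lasts 1/12 s, in which the tool goes at most 41.7 mm and 7.16 degrees, less where a joint would pass 70% of its speed; a pose out of reach is approached as far as the arm can. A call with a gripper value outside its range is refused whole. The fingers move at their own pace and stop on an object; the grip force is fixed at half the most. Time passes only in rows, so rows that repeat a pose let the fingers close, or fill a call up. It gives the time, the measured TCP pose, the force, the opening and the grip force at its end, in the units of the state.
- monitor.read_state(): the state, without advancing time (a new reading comes with each control period).
- viewer.get_image(name): name is "side" or "top"; returns (picture, depth): 480x640x3 uint8, red, green, blue; 480x640 float32, mm along the optical axis (not along the pixel's ray), 0 where there is no reading.
- viewer.camera_model(name): a dict with "mtx" (3x3 intrinsics, pixels), "R" (3x3) and "t" (3): a world point X has camera coordinates R X + t. Camera axes: x right, y down, z forward; pixel columns grow to the right and rows downward; lengths in mm; the calibration is good to about 2 mm. A picture is of the moment at which its call begins. camera_model takes no time and is no camera call.
- workorder.finish_job(): hands the job in; it is judged then, once.
The state is a dict: "clock": time; "qpos": joint angles; "qd": joint speeds; "tau": joint torques, N m; "eef_pos": TCP position; "tool_rot": TCP orientation; "force": force on the tool from outside, world axes, zero at the start; "torque": the same for the moment, N m; "width": finger opening in mm; "gripper_force": force on a finger pad.
Only numpy, scipy, OpenCV 4.12 (cv2) and the standard library are available. Lean on these libraries where they do the work, as an engineer would, in place of code of your own. Each camera call takes 0.05 s, during which the arm holds its last target. There are 200 camera calls.

## Working session

There is one attempt and no reset: what is moved stays moved. The work goes in short steps, Python scripts to look and compute and a tool call to move; the robot and the scene stay as the last step left them, time stands still between calls to the robot, and variables do not carry over. Pictures are saved under pics/ and viewed, at most 14 in all, crops included, and the job is handed in when it is done.

Besides the shell and the picture viewer there is one more tool, called after "Emit:" as name(argument=value, ...) on one line, values as JSON. arm_command: Moves the arm, as the interface text tells. Its arguments: {"type":"object","properties":{"series":{"type":"array","items":{"type":"number"}}},"required":["series"]}

```bash
mkdir -p pics; ls; python3 - <<'E'
from cell import monitor, viewer, workorder
import numpy as np,cv2
s=monitor.read_state();print(s)
for n in("top","side"):
    p,d=viewer.get_image(n);cv2.imwrite(f"pics/{n}0.png",p[:,:,::-1]);np.savez(f"pics/{n}0.npz",p=p,d=d)
    m=viewer.camera_model(n);print(n,m, -np.array(m["R"]).T@np.array(m["t"]))
E
```

```text
pics
{'clock': 0.0, 'qpos': array([-1.18379927,  0.62933547,  0.03847012,  1.51837706, -0.0269851 ,
        0.99627785, -0.01996675]), 'qd': array([-1.66770432e-03,  1.38494559e-03, -1.04795137e-03, -2.60059899e-04,
       -2.17162633e-03,  2.04307580e-03,  1.84886074e-05]), 'tau': array([-4.04787233e-04, -5.63401115e+01,  1.22647561e+00, -1.93439412e+01,
        1.11402190e-02,  1.07161776e-02,  1.08590137e-05]), 'eef_pos': array([284.05517146, 583.87727243, 192.59367624]), 'tool_rot': array([-3.13971441e+00,  5.33254789e-05,  2.68881402e+00]), 'force': array([ 0.98422579,  0.41941354, -0.35865019]), 'torque': array([ 0.00842673,  0.01764173, -0.0284183 ]), 'gripper_force': 0.0, 'width': 85.37581510754528}
top {'mtx': array([[436.97574089,   0.        , 322.17182261],
       [  0.        , 436.97574089, 237.74184961],
       [  0.        ,   0.        ,   1.        ]]), 'R': array([[-0.00272705, -0.99995057,  0.00956093],
       [-0.98996814,  0.00134895, -0.14128434],
       [ 0.14126446, -0.00985031, -0.98992289]]), 't': array([  15.39491093,  456.77722556, 1061.77332978])} [ 302.24604529   25.23677296 1115.46200038]
side {'mtx': array([[569.22690911,   0.        , 313.59053828],
       [  0.        , 569.22690911, 235.35538371],
       [  0.        ,   0.        ,   1.        ]]), 'R': array([[ 0.97885449, -0.20439616,  0.00813059],
       [-0.15510212, -0.76752611, -0.62197026],
       [ 0.13336877,  0.6075573 , -0.78299865]]), 't': array([-468.98415694,  109.55404314, 1413.91102074])} [ 287.48773767 -870.80493918 1179.04290041]
```

View pics/top0.png

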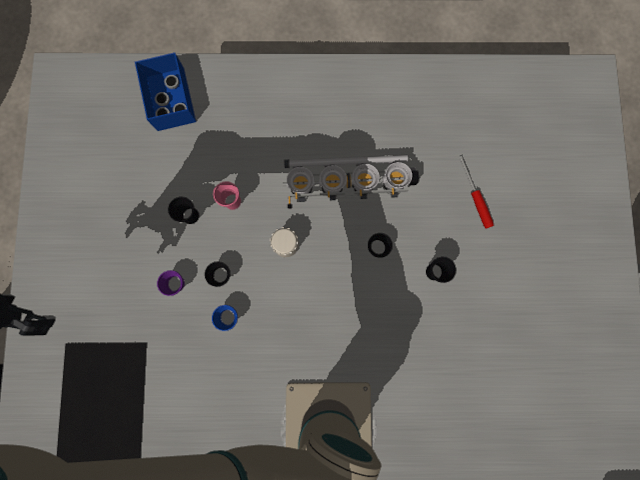

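View pics/side0.png

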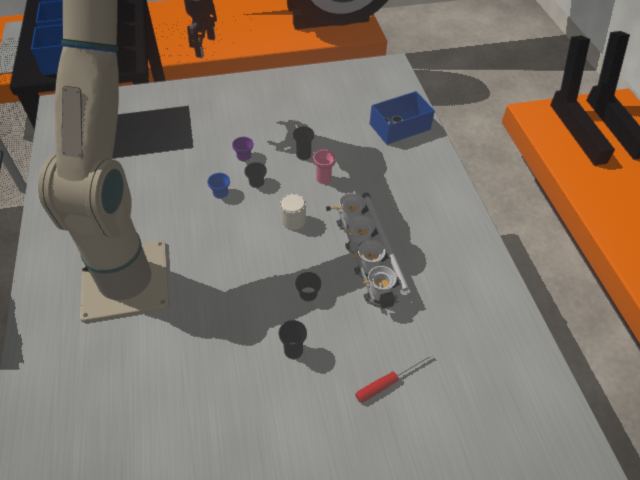

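Top view candidates: black tall at (183,210) and (441,270), and black short at (217,274) and (380,245). Look-alikes are the pink tall at (228,195), purple short at (171,283), blue short at (225,318), and parts in the bin at (165,95). The filter is at (285,242) and the mouths run from (300,181) to (398,177). Black is what's described. Next I'll measure and check in a close crop.

```bash
cat > h.py <<'E'
import numpy as np,cv2
from cell import viewer
def grab(n,f=None):
    p,d=viewer.get_image(n)
    if f: np.savez(f"pics/{n}{f}.npz",p=p,d=d); cv2.imwrite(f"pics/{n}{f}.png",p[:,:,::-1])
    return p,d
def load(n,f): z=np.load(f"pics/{n}{f}.npz"); return z["p"],z["d"]
def cloud(n,d):
    m=viewer.camera_model(n); v,u=np.mgrid[:480,:640]
    c=np.stack([(u-m["mtx"][0,2])/m["mtx"][0,0]*d,(v-m["mtx"][1,2])/m["mtx"][1,1]*d,d],-1)
    return (c-m["t"])@m["R"]
def px(n,X):
    m=viewer.camera_model(n); c=m["R"]@np.array(X,float)+m["t"]; q=m["mtx"]@c; return q[:2]/q[2]
def ray(n,uv,z):
    m=viewer.camera_model(n); uv=np.atleast_2d(uv).astype(float)
    r=np.c_[uv,np.ones(len(uv))]@np.linalg.inv(m["mtx"]).T@m["R"]; o=-m["R"].T@m["t"]
    return o+r*((z-o[2])/r[:,2])[:,None]
def circ(P):
    P=np.float32(P); A=np.c_[2*P,np.ones(len(P))]; s=np.linalg.lstsq(A,(P**2).sum(1),rcond=None)[0]
    return s[0],s[1],np.sqrt(s[2]+s[0]**2+s[1]**2)
E
python3 - <<'E'
from h import *
seeds={"tA":(183,210,85),"tB":(441,270,85),"sA":(217,274,50),"sB":(380,245,50),"filter":(285,242,76),"pink":(228,195,85),"purple":(171,283,50),"blue":(225,318,50),"m1":(300,179,85),"m2":(333,179,85),"m3":(366,177,85),"m4":(398,176,85)}
C={n:cloud(n,load(n,"0")[1]) for n in("top","side")}
for k,(u,v,h) in seeds.items():
    c=ray("top",(u,v),h)[0]; out=[]
    for n in C:
        Q=C[n].reshape(-1,3); b=c[:2].copy()
        for it in range(3):
            P=Q[(np.hypot(*(Q[:,:2]-b).T)<40)&(Q[:,2]>h-9)&(Q[:,2]<h+8)]
            if len(P)<5: break
            e,r=cv2.minEnclosingCircle(np.float32(P[:,:2])); b=np.array(e)
        out+=[np.round(b,1).tolist(),round(r,1),len(P),np.round(np.percentile(P[:,2],90),1) if len(P) else 0]
    print(k,out)
p,_=load("top","0");cv2.imwrite("pics/crop0.png",cv2.resize(p[140:340,140:480,::-1],None,fx=2.3,fy=2.3,interpolation=cv2.INTER_CUBIC))
E
```

```text
tA [[521.7, 353.7], 32.1, 166, np.float64(86.5), [521.7, 349.5], 34.8, 117, np.float64(84.8)]
tB [[374.3, -270.7], 31.2, 157, np.float64(86.7), [373.7, -273.8], 31.7, 182, np.float64(85.1)]
sA [[366.8, 270.3], 31.5, 160, np.float64(52.3), [367.8, 267.7], 32.8, 120, np.float64(49.6)]
sB [[437.0, -127.5], 30.7, 131, np.float64(51.9), [439.0, -131.4], 32.7, 155, np.float64(49.7)]
filter [[444.6, 107.1], 34.1, 591, np.float64(78.4), [446.3, 101.3], 37.2, 388, np.float64(76.8)]
pink [[558.4, 246.9], 31.3, 155, np.float64(86.7), [558.7, 242.6], 33.7, 129, np.float64(85.5)]
purple [[346.2, 384.4], 31.4, 175, np.float64(52.2), [344.3, 380.5], 35.6, 108, np.float64(49.3)]
blue [[262.4, 249.2], 30.9, 154, np.float64(52.5), [261.9, 246.8], 33.5, 123, np.float64(49.8)]
m1 [[592.7, 68.0], 33.3, 209, np.float64(86.3), [593.6, 65.8], 35.5, 139, np.float64(85.2)]
m2 [[596.9, -11.1], 33.7, 217, np.float64(86.6), [597.7, -14.5], 35.3, 163, np.float64(85.3)]
m3 [[600.5, -91.2], 33.2, 213, np.float64(86.6), [598.4, -93.9], 35.5, 189, np.float64(85.4)]
m4 [[605.1, -171.0], 33.4, 201, np.float64(86.7), [602.7, -172.2], 35.6, 198, np.float64(85.0)]
```

View pics/crop0.png

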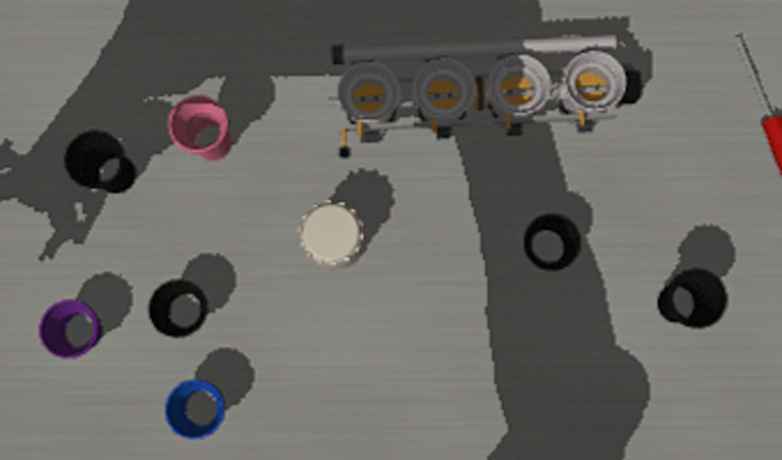

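The crop confirms four black trumpets: tall at crop (97,160) and (695,298), short at (178,308) and (552,242). The look-alikes are clearly coloured.

Plan: shorts first. sA goes to mouth 1 and sB to mouth 4, then tA to 2 and tB to 3. The yaw stays at 90°, so the fingers close along world x.

Emit:
arm_command(series=[100,-1.6,-3.2,0,7,100,-3.2,-6.5,0,14,100,-4.7,-9.7,0,21,100,-6.3,-13,0,28,100,-7.9,-16.2,0,35])

```text
clock: 0.52
eef_pos: [284.0, 402.1, 193.2]
tool_rot: [-3.141, 0.0, 2.072]
force: [1.1, 0.6, -0.2]
width: 85.7
gripper_force: 0.0
```

```bash
cat >> h.py <<'E'
from cell import monitor
from scipy.spatial.transform import Rotation as Ro
def go(x,y,z,yaw=90):
    s=monitor.read_state(); R=Ro.from_euler("xyz",s["tool_rot"]); d=R.inv().apply(np.array([x,y,z])-s["eef_pos"])/10
    t=(np.degrees(s["tool_rot"][2])-yaw+180)%360-180
    print("t",round(s["clock"],2),"pos",s["eef_pos"].round(1),"rot",np.degrees(s["tool_rot"]).round(1),"w",round(s["width"],1),"gf",s["gripper_force"],"-> shift cm",d.round(2),"turn",round(t,1))
E
python3 -c "
from h import *
go(367.3,269,130)"
```

```text
t 0.52 pos [284.  402.1 193.2] rot [-180.     0.   118.7] w 85.7 gf 0.0 -> shift cm [-15.68   0.91   6.32] turn 28.7
```

Emit:
arm_command(series=[100,-3.2,0.2,1.2,6,100,-6.5,0.4,2.4,12,100,-9.8,0.6,3.6,18,100,-13,0.8,5,24,100,-15.7,0.9,6.3,28.7])

```text
clock: 0.93
eef_pos: [369.6, 269.3, 130.0]
tool_rot: [3.141, 0.0, 1.571]
force: [0.6, 0.3, 0.5]
width: 85.1
gripper_force: 0.0
```

```bash
python3 - <<'E'
from h import *
grab("top","1");grab("side","1")
go(367.3,269,23)
a=load("side","1")[0];u,v=px("side",(367,269,60)).astype(int)
b=load("top","1")[0];u2,v2=px("top",(367,269,60)).astype(int)
f=lambda p,u,v:cv2.resize(p[max(0,v-60):v+60,u-60:u+60,::-1],(400,400),interpolation=cv2.INTER_CUBIC)
cv2.imwrite("pics/c1.png",np.hstack([f(a,u,v),f(b,u2,v2)]));print(u,v,u2,v2)
E
```

```text
t 1.03 pos [369.8 266.  129. ] rot [-179.9    0.3   89.8] w 85.7 gf 0.0 -> shift cm [ 0.35 -0.23 10.6 ] turn -0.2
254 166 216 273
```

View pics/c1.png

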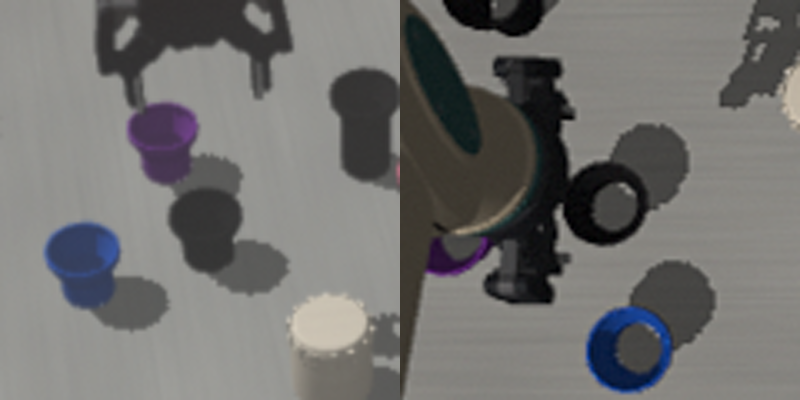

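```bash
python3 - <<'E'
from h import *
for i in range(4): grab("top"); go(367.3,269,23)
print(px("side",(367.3,268,130)))
E
```

```text
t 1.08 pos [369.  268.8 129.7] rot [-1.799e+02  1.000e-01  9.010e+01] w 85.2 gf 0.0 -> shift cm [ 0.04 -0.15 10.67] turn 0.1
t 1.13 pos [368.6 270.8 130.2] rot [-179.9    0.    90.3] w 85.4 gf 0.0 -> shift cm [-0.17 -0.12 10.72] turn 0.3
t 1.18 pos [368.3 272.  130.5] rot [-180.    -0.    90.4] w 85.6 gf 0.0 -> shift cm [-0.3  -0.1  10.75] turn 0.4
t 1.23 pos [368.2 272.6 130.7] rot [-1.80e+02 -1.00e-01  9.05e+01] w 85.3 gf 0.0 -> shift cm [-0.37 -0.09 10.77] turn 0.5
[252.64169411 147.96247025]
```

Emit:
arm_command(series=[100,0,0,2,0,100,0,0,4,0,100,0,0,5.5,0,100,0,0,6.5,0,100,0,0,6.7,0])

```text
clock: 1.65
eef_pos: [367.2, 272.4, 62.4]
tool_rot: [-3.14, 0.001, 1.58]
force: [-0.4, -0.3, -0.4]
width: 85.4
gripper_force: 0.0
```

```bash
python3 - <<'E'
from h import *
go(367.3,269,23)
for i in range(4): grab("top")
go(367.3,269,23)
E
```

```text
t 1.65 pos [367.2 272.4  62.4] rot [-179.9    0.    90.5] w 85.4 gf 0.0 -> shift cm [-0.34  0.02  3.94] turn 0.5
t 1.85 pos [368.8 272.4  64.2] rot [ 1.799e+02 -1.000e-01  9.040e+01] w 85.5 gf 0.0 -> shift cm [-0.34 -0.16  4.12] turn 0.4
```

Emit:
arm_command(series=[100,-0.3,-0.1,1.5,0,100,-0.3,-0.1,3,0,100,-0.3,-0.1,4,0,100,-0.3,-0.1,4,0,0,-0.3,-0.1,4,0])

```text
clock: 2.27
eef_pos: [367.8, 268.7, 24.0]
tool_rot: [3.141, -0.0, 1.577]
force: [0.6, -0.1, -0.4]
width: 75.6
gripper_force: 0.0
```

Emit:
arm_command(series=[0,0,0,0,0,0,0,0,0,0,0,0,0,0,0,0,0,0,0,0,0,0,0,0,0])

```text
clock: 2.68
eef_pos: [367.8, 268.6, 23.9]
tool_rot: [3.141, -0.0, 1.577]
force: [-0.2, 0.1, -0.5]
width: 12.6
gripper_force: 0.0
```

```bash
python3 - <<'E'
from h import *
go(593.1,67,96)
p,d=grab("side","2");u,v=px("side",(367,269,40)).astype(int)
cv2.imwrite("pics/c2.png",cv2.resize(p[v-60:v+60,u-60:u+60,::-1],(500,500),interpolation=cv2.INTER_CUBIC))
E
```

```text
t 2.68 pos [367.8 268.6  23.9] rot [180.   -0.   90.4] w 12.6 gf 0.0 -> shift cm [-20.3   22.41  -7.21] turn 0.4
```

View pics/c2.png

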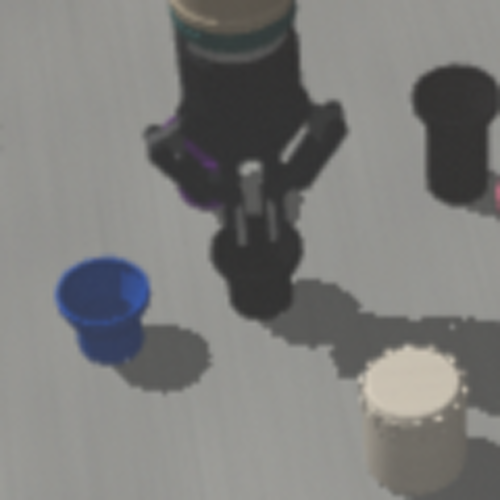

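```bash
python3 - <<'E'
from h import *
p,d=load("side","2");X=cloud("side",d);u,v=px("side",(367,269,40)).astype(int);print(u,v)
for dv in range(-20,16,2):
  print(v+dv,[tuple(X[v+dv,u+du].round(0).astype(int)) for du in(-6,-3,0,3,6)],p[v+dv,u-3])
E
```

```text
254 171
151 [(np.int64(353), np.int64(255), np.int64(134)), (np.int64(361), np.int64(248), np.int64(138)), (np.int64(379), np.int64(397), np.int64(-2)), (np.int64(377), np.int64(253), np.int64(131)), (np.int64(384), np.int64(248), np.int64(134))] [95 95 94]
153 [(np.int64(353), np.int64(253), np.int64(128)), (np.int64(360), np.int64(249), np.int64(131)), (np.int64(379), np.int64(395), np.int64(-8)), (np.int64(376), np.int64(251), np.int64(126)), (np.int64(384), np.int64(252), np.int64(123))] [66 66 66]
155 [(np.int64(352), np.int64(256), np.int64(118)), (np.int64(360), np.int64(255), np.int64(118)), (np.int64(377), np.int64(381), np.int64(-2)), (np.int64(377), np.int64(264), np.int64(106)), (np.int64(384), np.int64(257), np.int64(112))] [67 67 66]
157 [(np.int64(351), np.int64(252), np.int64(114)), (np.int64(359), np.int64(251), np.int64(115)), (np.int64(376), np.int64(369), np.int64(1)), (np.int64(376), np.int64(262), np.int64(101)), (np.int64(384), np.int64(256), np.int64(105))] [55 55 56]
159 [(np.int64(351), np.int64(254), np.int64(105)), (np.int64(359), np.int64(255), np.int64(1
[... 2646 characters left out ...]
7), np.int64(-2)), (np.int64(352), np.int64(254), np.int64(21)), (np.int64(360), np.int64(246), np.int64(27)), (np.int64(368), np.int64(245), np.int64(26)), (np.int64(377), np.int64(250), np.int64(20))] [51 51 52]
183 [(np.int64(344), np.int64(268), np.int64(-1)), (np.int64(352), np.int64(256), np.int64(11)), (np.int64(360), np.int64(247), np.int64(18)), (np.int64(368), np.int64(250), np.int64(13)), (np.int64(377), np.int64(252), np.int64(9))] [52 52 53]
185 [(np.int64(343), np.int64(258), np.int64(2)), (np.int64(351), np.int64(256), np.int64(2)), (np.int64(359), np.int64(247), np.int64(10)), (np.int64(368), np.int64(249), np.int64(6)), (np.int64(376), np.int64(249), np.int64(5))] [69 69 68]
```

```bash
python3 - <<'E'
from h import *
for f,lo in(("1",90),("2",56)):
  for n in("side","top"):
    X=cloud(n,load(n,f)[1]).reshape(-1,3) if not(n=="top" and f=="2") else None
    if X is None: continue
    G=X[(abs(X[:,0]-368)<75)&(abs(X[:,1]-268)<45)&(X[:,2]>lo)]
    print(f,n,len(G),"zlow",np.sort(G[:,2])[:12].round(0))
    for a in range(lo,260,12):
        g=G[(G[:,2]>=a)&(G[:,2]<a+12)]
        if len(g)>3: print(a,len(g),g.min(0).round(0),g.max(0).round(0))
from cell import monitor
print(monitor.read_state()["qpos"])
E
```

```text
1 side 3888 zlow [178. 178. 180. 181. 182. 183. 183. 184. 184. 185. 185. 186.]
174 13 [319. 247. 178.] [424. 276. 186.]
186 39 [316. 248. 186.] [426. 268. 198.]
198 38 [316. 246. 199.] [427. 266. 210.]
210 41 [310. 246. 211.] [432. 261. 222.]
222 145 [298. 242. 222.] [442. 276. 234.]
234 173 [298. 243. 234.] [443. 281. 246.]
246 142 [300. 240. 246.] [443. 274. 258.]
258 194 [301. 238. 258.] [442. 264. 270.]
1 top 6443 zlow [185. 187. 189. 189. 189. 190. 191. 191. 192. 192. 192. 193.]
186 17 [316. 258. 187.] [425. 265. 196.]
198 13 [315. 259. 198.] [419. 263. 209.]
210 7 [323. 258. 210.] [418. 259. 221.]
222 91 [301. 255. 223.] [443. 276. 234.]
234 113 [297. 253. 234.] [442. 285. 246.]
246 85 [299. 252. 246.] [442. 271. 258.]
258 53 [299. 252. 258.] [440. 282. 270.]
2 side 4169 zlow [61. 63. 63. 63. 64. 64. 64. 65. 65. 65. 65. 65.]
56 16 [354. 255.  61.] [388. 269.  68.]
68 31 [349. 253.  69.] [388. 266.  80.]
80 34 [349. 252.  80.] [386. 277.  92.]
92 31 [344. 254.  93.] [401. 277. 104.]
104 102 [328. 251. 104.] [409. 282. 116.]
116 93 [321. 249. 116.] [415. 280. 128.]
128 103 [314. 244. 128.] [424. 278. 140.]
140 133 [305. 246. 140.] [429. 281. 152.]
152 191 [307. 243. 152.] [431. 281. 164.]
164 101 [323. 243. 164.] [413. 277. 176.]
176 23 [329. 235. 177.] [407. 271. 188.]
188 89 [331. 225. 188.] [405. 269. 200.]
200 94 [332. 226. 200.] [403. 258. 212.]
212 115 [331. 225. 212.] [406. 276. 224.]
224 163 [331. 224. 224.] [405. 271. 236.]
236 51 [338. 224. 236.] [394. 250. 248.]
248 122 [331. 226. 248.] [404. 269. 260.]
[-0.81075451  0.67143634  0.17350093  2.18901541 -0.36358826  0.3069074
 -0.32020118]
```

The reported TCP reads about 38 mm lower than the visible fingertips: 62 mm true with the fingers shut, against 24 mm reported. With them open the gap is 49 mm. The fingers shut just above the lip without touching the part, so I'll open and go 41 mm lower.

Emit:
arm_command(series=[100,0,0,-0.5,0,100,0,0,-0.5,0,100,0,0,-0.5,0,100,0,0,-0.5,0,100,0,0,-0.5,0])

```text
clock: 3.15
eef_pos: [367.6, 268.4, 28.5]
tool_rot: [-3.142, -0.0, 1.577]
force: [-0.3, -0.9, -0.1]
width: 65.1
gripper_force: 0.0
```

Emit:
arm_command(series=[100,0,0,0,0,100,0,0,1,0,100,0,0,2,0,100,0,0,3,0,100,0,0,3,0])

```text
clock: 3.57
eef_pos: [366.7, 267.8, -3.0]
tool_rot: [-3.139, 0.002, 1.577]
force: [0.6, 0.6, -0.6]
width: 85.5
gripper_force: 0.0
```

```bash
python3 - <<'E'
from h import *
p,d=grab("side","3");go(367.3,269,-17);print(monitor.read_state()["qpos"].round(3),monitor.read_state()["force"])
X=cloud("side",d).reshape(-1,3);G=X[(abs(abs(X[:,0]-368)-50)<20)&(abs(X[:,1]-262)<25)&(X[:,2]>20)];print(np.sort(G[:,2])[:10])
u,v=px("side",(367,269,40)).astype(int)
cv2.imwrite("pics/c3.png",cv2.resize(p[v-60:v+60,u-60:u+60,::-1],(500,500),interpolation=cv2.INTER_CUBIC))
E
```

```text
t 3.62 pos [367.  267.9  -2.4] rot [-1.799e+02  1.000e-01  9.030e+01] w 84.9 gf 0.0 -> shift cm [0.11 0.04 1.46] turn 0.3
[-0.79   0.725  0.144  2.198 -0.402  0.245 -0.284] [ 0.37072393 -0.67818506  0.5538711 ]
[38.56539337 40.40130046 41.24735416 45.92667663 46.93949124 47.30181637
 48.23164335 49.87169739 50.34064973 50.59781196]
```

View pics/c3.png

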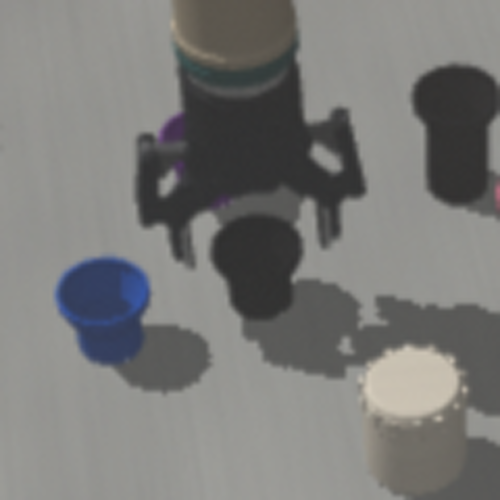

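Emit:
arm_command(series=[100,0,0,0.5,0,100,0,0,1,0,100,0,0,1.5,0,100,0,0,1.5,0,100,0,0,1.5,0])

```text
clock: 4.03
eef_pos: [367.6, 268.4, -16.4]
tool_rot: [-3.142, 0.0, 1.577]
force: [-0.0, 0.1, -0.2]
width: 86.0
gripper_force: 0.0
```

```bash
python3 - <<'E'
from h import *
go(367.3,269,-17);print(monitor.read_state()["qpos"].round(3),monitor.read_state()["force"])
E
```

```text
t 4.03 pos [367.6 268.4 -16.4] rot [-180.     0.    90.3] w 86.0 gf 0.0 -> shift cm [ 0.06 -0.03  0.06] turn 0.3
[-0.834  0.763  0.21   2.202 -0.659  0.237 -0.029] [-0.04432728  0.10270279 -0.19517773]
```

Emit:
arm_command(series=[0,0,0,0,0,0,0,0,0,0,0,0,0,0,0,0,0,0,0,0,0,0,0,0,0])

```text
clock: 4.45
eef_pos: [367.8, 268.7, -15.3]
tool_rot: [3.141, -0.001, 1.577]
force: [-1.6, -0.3, 10.6]
width: 59.9
gripper_force: 61.9
```

Emit:
arm_command(series=[0,0,0,-1,0,0,0,0,-3,0,0,0,0,-6,0,0,0,0,-9,0,0,0,0,-11,0])

```text
clock: 4.87
eef_pos: [368.2, 268.3, 95.8]
tool_rot: [3.14, -0.001, 1.576]
force: [0.5, 0.9, -0.3]
width: 60.0
gripper_force: 64.8
```

```bash
python3 - <<'E'
from h import *
p,d=grab("side","4");go(593.1,67,110)
X=cloud("side",d).reshape(-1,3)
u,v=px("side",(367,269,120)).astype(int)
cv2.imwrite("pics/c4.png",cv2.resize(p[v-50:v+70,u-60:u+60,::-1],(500,500),interpolation=cv2.INTER_CUBIC))
E
```

```text
t 4.92 pos [369.8 269.5  98.2] rot [179.7  -0.2  90.3] w 60.1 gf 64.7716220235452 -> shift cm [-20.37  22.23  -1.16] turn 0.3
```

View pics/c4.png

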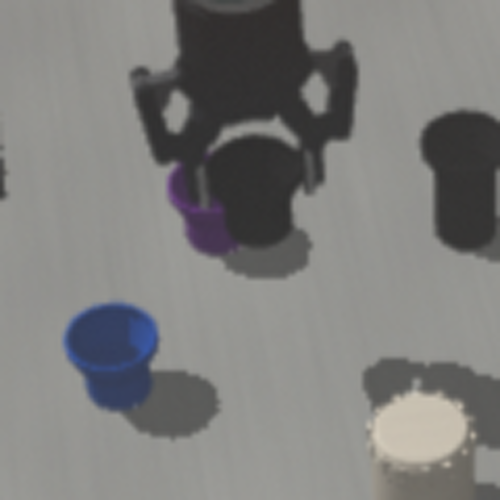

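Emit:
arm_command(series=[0,-1.4,1.5,-0.4,0,0,-3.7,4.1,-0.8,0,0,-6.4,7,-1.2,0,0,-9.1,10,-1.4,0,0,-11.8,12.9,-1.5,0])

```text
clock: 5.33
eef_pos: [498.6, 149.9, 109.0]
tool_rot: [3.141, -0.0, 1.578]
force: [1.0, 1.3, -1.1]
width: 60.2
gripper_force: 64.8
```

Emit:
arm_command(series=[0,-2.7,3,0,0,0,-5,5.5,0,0,0,-7,7.5,0,0,0,-8.2,9,0,0,0,-8.5,9.3,0,0])

```text
clock: 5.75
eef_pos: [593.7, 62.3, 108.7]
tool_rot: [3.139, 0.003, 1.572]
force: [0.4, -0.3, -0.5]
width: 59.5
gripper_force: 64.8
```

Emit:
arm_command(series=[0,0,0,0,0,0,0,0,0,0,0,0,0,0,0,0,0,0,0,0,0,0,0,0,0])

```text
clock: 6.17
eef_pos: [590.1, 68.2, 108.5]
tool_rot: [-3.141, -0.001, 1.579]
force: [0.0, 0.1, -0.4]
width: 59.7
gripper_force: 64.8
```

```bash
cat >> h.py <<'E'
def held(mx,my,f,zlo=105,zhi=400):
    """dark held part: report lip/foot extents near a mouth, from both cameras"""
    for n in("top","side"):
        p,d=grab(n,f); X=cloud(n,d); m=(p.max(2)<75)&(abs(X[...,0]-mx)<34)&(abs(X[...,1]-my)<34)&(X[...,2]>zlo-5)&(X[...,2]<zhi)
        P=X[m]
        for a in range(zlo,zhi,10):
            g=P[(P[:,2]>=a)&(P[:,2]<a+10)]
            if len(g)>5: print(n,a,len(g),g.min(0).round(0),g.max(0).round(0))
E
python3 - <<'E'
from h import *
go(593.1,67,57)
held(593,67,"5",95,185)
p=load("side","5")[0];u,v=px("side",(593,67,110)).astype(int)
cv2.imwrite("pics/c5.png",cv2.resize(p[v-60:v+60,u-60:u+60,::-1],(500,500),interpolation=cv2.INTER_CUBIC))
E
```

```text
t 6.17 pos [590.1  68.2 108.5] rot [-180.    -0.    90.5] w 59.7 gf 64.78458973579109 -> shift cm [-0.12  0.3   5.15] turn 0.5
top 145 10 [579.  50. 146.] [598.  91. 153.]
top 155 31 [574.  45. 155.] [600.  94. 164.]
top 165 37 [564.  40. 166.] [599.  96. 175.]
top 175 7 [563.  40. 175.] [593.  89. 176.]
side 115 9 [582.  49. 119.] [606.  90. 125.]
side 125 65 [569.  44. 125.] [608.  89. 135.]
side 135 81 [569.  43. 135.] [609.  90. 145.]
side 145 91 [567.  42. 146.] [615.  94. 155.]
side 155 129 [560.  37. 155.] [621.  98. 165.]
side 165 124 [560.  36. 165.] [621.  98. 175.]
side 175 13 [560.  54. 176.] [623.  84. 184.]
```

View pics/c5.png

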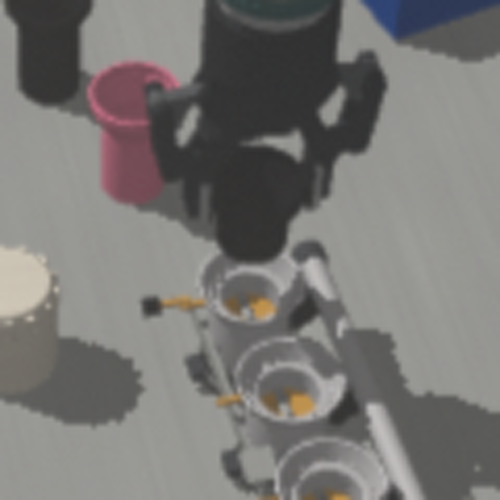

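Emit:
arm_command(series=[0,-0.2,0.3,0,0,0,-0.2,0.3,1.2,0,0,-0.2,0.3,2.5,0,0,-0.2,0.3,3.5,0,0,-0.2,0.3,4,0])

```text
clock: 6.68
eef_pos: [592.6, 64.7, 66.4]
tool_rot: [-3.139, 0.0, 1.577]
force: [-1.0, 0.1, -0.9]
width: 60.2
gripper_force: 64.8
```

Emit:
arm_command(series=[0,0,0,0.3,0,0,0,0,0.6,0,0,0,0,0.9,0,0,0,0,1.1,0,0,0,0,1.1,0])

```text
clock: 7.1
eef_pos: [594.3, 64.7, 57.9]
tool_rot: [3.141, -0.0, 1.577]
force: [-0.8, -0.2, -1.0]
width: 59.8
gripper_force: 64.8
```

Emit:
arm_command(series=[100,0,0,0.1,0,100,0,0,0.1,0,100,0,0,0.1,0,100,0,0,0.1,0,100,0,0,0,0])

```text
clock: 7.52
eef_pos: [593.8, 64.9, 57.4]
tool_rot: [-3.141, -0.0, 1.577]
force: [-0.9, -0.1, -0.1]
width: 85.4
gripper_force: 0.0
```

Emit:
arm_command(series=[100,0,0,-2,0,100,0,0,-5,0,100,0,0,-8,0,100,0,0,-11,0,100,0,0,-13,0])

```text
clock: 7.93
eef_pos: [595.0, 64.5, 190.5]
tool_rot: [3.138, -0.0, 1.577]
force: [0.9, -0.2, -0.1]
width: 85.2
gripper_force: 0.0
```

```bash
python3 - <<'E'
from h import *
held(593,67,"6",95,145)
go(438,-129.5,100)
E
```

```text
top 95 34 [576.  44.  95.] [615.  68. 105.]
top 105 39 [566.  41. 106.] [618.  93. 115.]
top 115 67 [564.  36. 115.] [620.  95. 125.]
side 95 95 [573.  39.  95.] [621.  91. 105.]
side 105 120 [567.  34. 105.] [623.  96. 115.]
side 115 117 [565.  33. 115.] [624.  97. 125.]
t 8.03 pos [596.7  64.6 191.5] rot [ 1.796e+02 -1.000e-01  9.040e+01] w 85.5 gf 0.0 -> shift cm [-19.32 -16.06   9.01] turn 0.4
```

Emit:
arm_command(series=[100,-2.5,-2.2,0,0,100,-5.5,-4.7,0.5,0,100,-8.7,-7.2,1.5,0,100,-11.8,-9.8,3,0,100,-14.8,-12.4,5,0])

```text
clock: 8.45
eef_pos: [472.2, -82.3, 139.3]
tool_rot: [3.14, 0.001, 1.577]
force: [0.4, -0.9, -0.2]
width: 85.5
gripper_force: 0.0
```

Emit:
arm_command(series=[100,-2,-1.6,2,0,100,-3.6,-3,4,0,100,-4.5,-3.6,5.5,0,100,-4.5,-3.6,6.5,0,100,-4.5,-3.6,7,0])

```text
clock: 8.87
eef_pos: [435.7, -126.7, 67.9]
tool_rot: [-3.138, -0.001, 1.575]
force: [-0.0, -0.6, 0.0]
width: 85.5
gripper_force: 0.0
```

Emit:
arm_command(series=[100,0,0,0,0,100,0,0,0,0,100,0,0,0,0,100,0,0,0,0,100,0,0,0,0])

```text
clock: 9.28
eef_pos: [438.3, -125.9, 70.0]
tool_rot: [3.14, 0.0, 1.578]
force: [0.5, 0.2, 0.6]
width: 85.3
gripper_force: 0.0
```

```bash
python3 - <<'E'
from h import *
go(438,-129.5,-16)
E
```

```text
t 9.28 pos [ 438.3 -125.9   70. ] rot [179.9   0.   90.4] w 85.3 gf 0.0 -> shift cm [-0.36 -0.04  8.6 ] turn 0.4
```

Emit:
arm_command(series=[100,-0.3,0,2.2,0,100,-0.3,0,4.8,0,100,-0.3,0,7,0,100,-0.3,0,8.2,0,100,-0.3,0,8.6,0])

```text
clock: 9.7
eef_pos: [436.9, -128.8, -18.0]
tool_rot: [-3.139, -0.001, 1.577]
force: [-0.9, 0.7, 0.2]
width: 85.2
gripper_force: 0.0
```

Emit:
arm_command(series=[100,0,0,0,0,100,0,0,0,0,0,0,0,0,0,0,0,0,0,0,0,0,0,0,0])

```text
clock: 10.12
eef_pos: [438.4, -129.2, -15.2]
tool_rot: [3.14, -0.0, 1.577]
force: [-1.2, 1.5, 10.9]
width: 60.0
gripper_force: 61.9
```

Emit:
arm_command(series=[0,0,0,0,0,0,0,0,0,0,0,0,0,0,0,0,0,0,0,0,0,0,0,0,0])

```text
clock: 10.53
eef_pos: [438.4, -129.2, -15.1]
tool_rot: [3.139, -0.0, 1.576]
force: [-0.9, 0.4, 11.6]
width: 60.1
gripper_force: 61.9
```

```bash
python3 - <<'E'
from h import *
go(603.9,-171.6,110); print(monitor.read_state()["qpos"].round(2))
E
```

```text
t 10.53 pos [ 438.4 -129.2  -15.1] rot [179.9  -0.   90.3] w 60.1 gf 61.89119562506676 -> shift cm [ -4.33  16.55 -12.48] turn 0.3
[ 0.08  0.76  0.21  2.2  -0.66  0.24  0.89]
```

Emit:
arm_command(series=[0,0,0,-1.5,0,0,0,0,-4.5,0,0,0,0,-8,0,0,-0.3,1,-11,0,0,-0.8,3,-12.5,0])

```text
clock: 10.95
eef_pos: [466.7, -136.9, 112.0]
tool_rot: [3.14, -0.0, 1.576]
force: [0.1, -0.8, -2.7]
width: 59.7
gripper_force: 64.8
```

Emit:
arm_command(series=[0,-0.8,3.5,0,0,0,-1.8,7.2,0,0,0,-2.7,10.5,0,0,0,-3.4,12.8,0,0,0,-3.5,13.5,0,0])

```text
clock: 11.37
eef_pos: [607.1, -172.3, 109.0]
tool_rot: [3.137, 0.002, 1.578]
force: [0.4, -0.7, -0.7]
width: 59.8
gripper_force: 64.8
```

Emit:
arm_command(series=[0,0,0,0,0,0,0,0,0,0,0,0,0,0,0,0,0,0,0,0,0,0,0,0,0])

```text
clock: 11.78
eef_pos: [601.9, -170.9, 108.7]
tool_rot: [-3.141, -0.001, 1.576]
force: [0.3, -0.2, -0.7]
width: 59.6
gripper_force: 64.8
```

```bash
python3 - <<'E'
from h import *
go(603.9,-171.6,58)
held(603,-172,"7",105,185)
E
```

```text
t 11.78 pos [ 601.9 -170.9  108.7] rot [-180.    -0.    90.3] w 59.6 gf 64.83204422984272 -> shift cm [-0.08  0.2   5.07] turn 0.3
side 115 15 [ 582. -192.  116.] [ 621. -153.  125.]
side 125 83 [ 580. -196.  125.] [ 623. -149.  135.]
side 135 89 [ 581. -196.  135.] [ 621. -147.  145.]
side 145 126 [ 581. -198.  145.] [ 632. -147.  155.]
side 155 102 [ 571. -202.  155.] [ 634. -143.  165.]
side 165 124 [ 572. -204.  165.] [ 634. -147.  175.]
side 175 18 [ 571. -198.  175.] [ 635. -162.  185.]
```

Emit:
arm_command(series=[0,0,0.1,0,0,0,0,0.1,1.2,0,0,0,0.1,2.5,0,0,0,0.1,3.5,0,0,0,0.1,4,0])

```text
clock: 12.3
eef_pos: [602.3, -170.4, 65.7]
tool_rot: [-3.138, -0.001, 1.577]
force: [-0.3, 0.4, -1.0]
width: 59.8
gripper_force: 64.8
```

Emit:
arm_command(series=[0,0,0,0.3,0,0,0,0,0.6,0,0,0,0,0.9,0,0,0,0,1.1,0,0,0,0,1.1,0])

```text
clock: 12.72
eef_pos: [604.1, -171.4, 58.1]
tool_rot: [3.141, -0.0, 1.577]
force: [-0.5, 0.2, 1.2]
width: 59.6
gripper_force: 65.0
```

Emit:
arm_command(series=[100,0,0,0.1,0,100,0,0,0.1,0,100,0,0,0.1,0,100,0,0,0.1,0,100,0,0,0,0])

```text
clock: 13.13
eef_pos: [603.9, -171.1, 57.3]
tool_rot: [-3.141, -0.0, 1.577]
force: [0.2, 0.4, 0.0]
width: 85.3
gripper_force: 0.0
```

Emit:
arm_command(series=[100,0,0,-2,0,100,0,0,-5,0,100,0,0,-8,0,100,0,0,-11,0,100,0,0,-13,0])

```text
clock: 13.55
eef_pos: [604.9, -171.9, 190.5]
tool_rot: [3.138, 0.001, 1.577]
force: [0.8, -0.4, 0.5]
width: 85.5
gripper_force: 0.0
```

```bash
python3 - <<'E'
from h import *
held(604,-171,"8",95,145)
go(521.7,351.6,120)
E
```

```text
side 95 107 [ 583. -198.   95.] [ 628. -146.  105.]
side 105 133 [ 578. -204.  105.] [ 633. -143.  115.]
side 115 135 [ 574. -204.  115.] [ 634. -142.  125.]
side 125 6 [ 579. -203.  126.] [ 624. -148.  127.]
t 13.65 pos [ 606.5 -172.5  191.7] rot [1.796e+02 1.000e-01 9.040e+01] w 85.1 gf 0.0 -> shift cm [52.48 -8.2   6.99] turn 0.4
```

Emit:
arm_command(series=[100,-1,-2.5,0,0,100,-2.3,-5.3,0.5,0,100,-3.6,-8.5,1.5,0,100,-5,-11.8,2.5,0,100,-6.4,-15,4,0])

```text
clock: 14.07
eef_pos: [452.8, -236.3, 147.1]
tool_rot: [3.141, 0.001, 1.578]
force: [-0.2, -0.4, -0.9]
width: 85.2
gripper_force: 0.0
```

Emit:
arm_command(series=[100,-1.3,-3,1.5,0,100,-2.5,-5.5,3,0,100,-3.4,-7.3,4.3,0,100,-3.6,-8.1,5,0,100,-3.6,-8.2,5.2,0])

```text
clock: 14.48
eef_pos: [369.1, -272.6, 94.1]
tool_rot: [-3.138, -0.002, 1.573]
force: [-0.5, 0.3, -0.4]
width: 85.2
gripper_force: 0.0
```

Emit:
arm_command(series=[100,0,0,0,0,100,0,0,0,0,100,0,0,0,0,100,0,0,0,0,100,0,0,0,0])

```text
clock: 14.9
eef_pos: [373.5, -272.3, 95.7]
tool_rot: [3.141, 0.0, 1.578]
force: [0.1, 0.4, 0.2]
width: 85.2
gripper_force: 0.0
```

```bash
python3 - <<'E'
from h import *
go(374,-272,19)
E
```

```text
t 14.9 pos [ 373.5 -272.3   95.7] rot [180.    0.   90.4] w 85.2 gf 0.0 -> shift cm [0.04 0.04 7.67] turn 0.4
```

Emit:
arm_command(series=[100,0,0,2,0,100,0,0,4.5,0,100,0,0,6.5,0,100,0,0,7.4,0,100,0,0,7.7,0])

```text
clock: 15.32
eef_pos: [372.1, -272.0, 17.3]
tool_rot: [-3.14, -0.001, 1.577]
force: [0.3, 0.8, -0.2]
width: 85.6
gripper_force: 0.0
```

Emit:
arm_command(series=[100,0,0,0,0,100,0,0,0,0,0,0,0,0,0,0,0,0,0,0,0,0,0,0,0])

```text
clock: 15.73
eef_pos: [373.4, -273.2, 19.9]
tool_rot: [3.139, 0.001, 1.577]
force: [-0.8, -0.1, 13.1]
width: 60.1
gripper_force: 61.5
```

Emit:
arm_command(series=[0,0,0,0,0,0,0,0,0,0,0,0,0,0,0,0,0,0,0,0,0,0,0,0,0])

```text
clock: 16.15
eef_pos: [373.4, -273.2, 20.0]
tool_rot: [3.139, 0.001, 1.577]
force: [-0.6, 0.4, 12.1]
width: 60.3
gripper_force: 61.8
```

```bash
python3 - <<'E'
from h import *
go(600.3,-92.5,145); print(monitor.read_state()["qpos"].round(2))
E
```

```text
t 16.15 pos [ 373.4 -273.2   20. ] rot [1.799e+02 1.000e-01 9.030e+01] w 60.3 gf 61.8119766516611 -> shift cm [ 17.92  22.83 -12.47] turn 0.3
[ 0.37  0.7   0.31  2.18 -0.61  0.34  1.19]
```

Emit:
arm_command(series=[0,0,0,-1.5,0,0,0,0,-4.5,0,0,0,0,-8,0,0,1.5,0,-11,0,0,4,0,-12.7,0])

```text
clock: 16.57
eef_pos: [373.7, -235.9, 148.9]
tool_rot: [3.136, 0.005, 1.573]
force: [0.4, 0.8, -0.5]
width: 59.8
gripper_force: 65.0
```

Emit:
arm_command(series=[0,3.5,0.5,0,0,0,7,1.8,0,0,0,10,4,0,0,0,12.3,6.8,0,0,0,13.6,10.2,0,0])

```text
clock: 16.98
eef_pos: [472.7, -91.7, 145.9]
tool_rot: [-3.14, -0.003, 1.58]
force: [0.8, -0.1, -1.6]
width: 60.1
gripper_force: 65.0
```

Emit:
arm_command(series=[0,0.2,3.5,0,0,0,0.3,7,0,0,0,0.3,10,0,0,0,0.3,12,0,0,0,0.3,12.6,0,0])

```text
clock: 17.4
eef_pos: [603.0, -91.4, 145.6]
tool_rot: [3.139, 0.001, 1.58]
force: [0.4, -0.2, -0.3]
width: 60.2
gripper_force: 65.0
```

Emit:
arm_command(series=[0,0,0,0,0,0,0,0,0,0,0,0,0,0,0,0,0,0,0,0,0,0,0,0,0])

```text
clock: 17.82
eef_pos: [598.5, -92.3, 145.8]
tool_rot: [-3.141, -0.0, 1.576]
force: [0.1, -0.2, -0.8]
width: 59.8
gripper_force: 65.0
```

```bash
python3 - <<'E'
from h import *
go(600.3,-92.5,93)
held(600,-92,"9",125,225)
E
```

```text
t 17.82 pos [598.5 -92.3 145.8] rot [-180.    -0.    90.3] w 59.8 gf 65.01054326217854 -> shift cm [-0.03  0.18  5.28] turn 0.3
side 125 31 [ 578. -115.  126.] [617. -96. 135.]
side 135 51 [ 577. -117.  135.] [616. -94. 145.]
side 145 55 [ 578. -116.  145.] [614. -75. 155.]
side 155 71 [ 578. -117.  155.] [616. -70. 165.]
side 165 87 [ 577. -117.  165.] [619. -73. 175.]
side 175 96 [ 577. -117.  175.] [620. -68. 185.]
side 185 128 [ 569. -119.  185.] [631. -64. 195.]
side 195 135 [ 568. -124.  195.] [631. -63. 205.]
side 205 99 [ 567. -126.  205.] [631. -64. 214.]
side 215 16 [ 568. -106.  217.] [632. -88. 225.]
```

Emit:
arm_command(series=[0,0,0.1,0,0,0,0,0.1,1.2,0,0,0,0.1,2.5,0,0,0,0.1,3.6,0,0,0,0.1,4.2,0])

```text
clock: 18.33
eef_pos: [599.3, -91.7, 101.3]
tool_rot: [-3.139, -0.001, 1.577]
force: [-0.4, 0.5, -1.3]
width: 59.8
gripper_force: 65.0
```

Emit:
arm_command(series=[0,0,0,0.3,0,0,0,0,0.6,0,0,0,0,0.9,0,0,0,0,1.1,0,0,0,0,1.1,0])

```text
clock: 18.75
eef_pos: [600.8, -92.6, 93.3]
tool_rot: [3.141, 0.0, 1.577]
force: [-1.3, 0.2, 1.6]
width: 59.8
gripper_force: 65.2
```

Emit:
arm_command(series=[100,0,0,0.1,0,100,0,0,0.1,0,100,0,0,0.1,0,100,0,0,0.1,0,100,0,0,0,0])

```text
clock: 19.17
eef_pos: [600.4, -92.1, 92.3]
tool_rot: [-3.141, -0.0, 1.577]
force: [-0.7, -0.9, -0.2]
width: 85.6
gripper_force: 0.0
```

Emit:
arm_command(series=[100,0,0,-2,0,100,0,0,-4.5,0,100,0,0,-7,0,100,0,0,-9,0,100,0,0,-10,0])

```text
clock: 19.58
eef_pos: [601.9, -92.8, 195.3]
tool_rot: [3.138, 0.001, 1.577]
force: [0.7, -0.5, 0.6]
width: 85.3
gripper_force: 0.0
```

```bash
python3 - <<'E'
from h import *
held(600,-93,"10",95,185)
go(521.7,351.6,110)
E
```

```text
side 95 56 [ 580. -118.   95.] [621. -73. 105.]
side 105 80 [ 579. -117.  105.] [620. -72. 115.]
side 115 81 [ 580. -118.  115.] [622. -72. 125.]
side 125 103 [ 579. -118.  125.] [626. -68. 135.]
side 135 113 [ 578. -120.  135.] [630. -62. 145.]
side 145 148 [ 572. -125.  145.] [632. -61. 155.]
side 155 70 [ 571. -126.  155.] [631. -66. 162.]
t 19.68 pos [601.7 -92.5 194.1] rot [179.8   0.   90.4] w 85.6 gf 0.0 -> shift cm [44.46 -7.75  8.37] turn 0.4
```

Emit:
arm_command(series=[100,2.5,-0.5,0,0,100,6,-1,0,0,100,10,-1.7,0,0,100,14,-2.4,0,0,100,18,-3.1,0,0])

```text
clock: 20.1
eef_pos: [566.7, 89.3, 190.7]
tool_rot: [-3.139, 0.0, 1.576]
force: [0.8, -0.1, -0.8]
width: 85.3
gripper_force: 0.0
```

Emit:
arm_command(series=[100,4,-0.7,0.5,0,100,8,-1.4,1,0,100,12,-2.1,2,0,100,16,-2.8,3.5,0,100,20,-3.5,5,0])

```text
clock: 20.52
eef_pos: [531.1, 286.1, 141.7]
tool_rot: [-3.14, 0.001, 1.577]
force: [1.4, 0.4, -0.2]
width: 85.3
gripper_force: 0.0
```

Emit:
arm_command(series=[100,3,-0.6,1,0,100,5,-1,2,0,100,6,-1.1,3,0,100,6.4,-1.1,3.3,0,100,6.4,-1.1,3.3,0])

```text
clock: 20.93
eef_pos: [520.5, 347.4, 108.8]
tool_rot: [-3.139, 0.002, 1.577]
force: [-0.3, -0.5, 0.5]
width: 85.4
gripper_force: 0.0
```

Emit:
arm_command(series=[100,0,0,0,0,100,0,0,0,0,100,0,0,0,0,100,0,0,0,0,100,0,0,0,0])

```text
clock: 21.35
eef_pos: [521.9, 347.6, 111.3]
tool_rot: [3.141, -0.001, 1.576]
force: [-0.2, 0.2, -0.8]
width: 85.2
gripper_force: 0.0
```

```bash
python3 - <<'E'
from h import *
go(521.7,351.6,19)
E
```

```text
t 21.35 pos [521.9 347.6 111.3] rot [180.   -0.   90.3] w 85.2 gf 0.0 -> shift cm [ 0.39 -0.02  9.23] turn 0.3
```

Emit:
arm_command(series=[100,0.4,0,2.2,0,100,0.4,0,5,0,100,0.4,0,7.5,0,100,0.4,0,8.8,0,100,0.4,0,9.2,0])

```text
clock: 21.77
eef_pos: [519.8, 351.3, 16.5]
tool_rot: [-3.138, 0.002, 1.577]
force: [-0.1, -0.5, -0.1]
width: 85.5
gripper_force: 0.0
```

Emit:
arm_command(series=[100,0,0,0,0,100,0,0,0,0,0,0,0,0,0,0,0,0,0,0,0,0,0,0,0])

```text
clock: 22.18
eef_pos: [522.3, 353.0, 20.7]
tool_rot: [3.14, -0.002, 1.577]
force: [-1.0, 0.6, 5.4]
width: 59.5
gripper_force: 63.1
```

Emit:
arm_command(series=[0,0,0,0,0,0,0,0,0,0,0,0,0,0,0,0,0,0,0,0,0,0,0,0,0])

```text
clock: 22.6
eef_pos: [522.3, 352.9, 20.7]
tool_rot: [3.139, -0.002, 1.577]
force: [-1.9, -0.7, 6.6]
width: 59.3
gripper_force: 63.1
```

```bash
python3 - <<'E'
from h import *
go(596.7,-12.8,145); print(monitor.read_state()["qpos"].round(2))
E
```

```text
t 22.6 pos [522.3 352.9  20.7] rot [ 1.799e+02 -1.000e-01  9.040e+01] w 59.3 gf 63.12491828750353 -> shift cm [-36.6    7.24 -12.49] turn 0.4
[-0.93  0.88  0.5   1.72 -0.61  0.71 -0.1 ]
```

Emit:
arm_command(series=[0,0,0,-1.5,0,0,0,0,-4.5,0,0,0,0,-8,0,0,-1,-0.3,-11,0,0,-3,-0.8,-13,0])

```text
clock: 23.02
eef_pos: [515.0, 325.4, 152.2]
tool_rot: [3.137, -0.004, 1.581]
force: [0.6, -0.6, -0.5]
width: 59.1
gripper_force: 64.7
```

Emit:
arm_command(series=[0,-3,-0.4,0,0,0,-6.8,-0.8,0,0,0,-10.7,-1.2,0,0,0,-14.6,-1.2,0,0,0,-18.5,-1.2,0,0])

```text
clock: 23.43
eef_pos: [502.3, 135.8, 149.6]
tool_rot: [3.14, -0.001, 1.578]
force: [1.4, 0.3, -0.9]
width: 59.4
gripper_force: 64.7
```

Emit:
arm_command(series=[0,-4,0,0,0,0,-8,0,0,0,0,-11.5,0,0,0,0,-14,1.5,0,0,0,-15,4,0,0])

```text
clock: 23.85
eef_pos: [541.5, -18.2, 150.0]
tool_rot: [-3.141, 0.001, 1.57]
force: [0.7, -0.1, 0.0]
width: 59.5
gripper_force: 64.7
```

Emit:
arm_command(series=[0,0,2.5,0,0,0,0,4.3,0,0,0,0,5.2,0,0,0,0,5.2,0,0,0,0,5.2,0,0])

```text
clock: 24.27
eef_pos: [595.2, -12.5, 148.8]
tool_rot: [-3.141, 0.0, 1.577]
force: [-0.4, 0.3, -1.6]
width: 59.5
gripper_force: 64.7
```

Emit:
arm_command(series=[0,0,0,0,0,0,0,0,0,0,0,0,0,0,0,0,0,0,0,0,0,0,0,0,0])

```text
clock: 24.68
eef_pos: [595.3, -12.2, 148.8]
tool_rot: [-3.142, -0.0, 1.577]
force: [0.4, -0.5, -0.1]
width: 59.2
gripper_force: 64.7
```

```bash
python3 - <<'E'
from h import *
go(596.7,-12.8,93.5)
held(596,-13,"11",125,225)
E
```

```text
t 24.68 pos [595.3 -12.2 148.8] rot [-180.    -0.    90.4] w 59.2 gf 64.71045605430845 -> shift cm [-0.06  0.14  5.53] turn 0.4
top 195 11 [571. -38. 195.] [598. -27. 205.]
top 205 22 [571. -40. 205.] [599. -29. 214.]
side 125 29 [572. -35. 128.] [612. -14. 134.]
side 135 49 [573. -38. 135.] [612. -11. 145.]
side 145 47 [572. -37. 145.] [613.  -8. 155.]
side 155 59 [573. -37. 155.] [612.   7. 165.]
side 165 79 [572. -37. 165.] [611.   9. 175.]
side 175 96 [573. -38. 175.] [615.  10. 185.]
side 185 113 [566. -39. 185.] [627.  16. 195.]
side 195 138 [569. -43. 195.] [626.  18. 205.]
side 205 131 [564. -46. 205.] [628.  19. 215.]
side 215 14 [595. -44. 215.] [628.  -6. 225.]
```

Emit:
arm_command(series=[0,0,0.2,0,0,0,0,0.2,1.4,0,0,0,0.2,2.9,0,0,0,0.2,4,0,0,0,0.2,4.5,0])

```text
clock: 25.2
eef_pos: [596.6, -12.1, 102.0]
tool_rot: [-3.139, -0.0, 1.577]
force: [-0.9, 0.0, 0.1]
width: 59.2
gripper_force: 64.7
```

Emit:
arm_command(series=[0,0,0,0.3,0,0,0,0,0.6,0,0,0,0,0.9,0,0,0,0,1.1,0,0,0,0,1.1,0])

```text
clock: 25.62
eef_pos: [597.9, -12.7, 93.7]
tool_rot: [3.141, -0.0, 1.577]
force: [-1.1, 0.8, 3.8]
width: 59.4
gripper_force: 65.1
```

Emit:
arm_command(series=[100,0,0,0,0,100,0,0,0,0,100,0,0,0,0,100,0,0,0,0,100,0,0,0,0])

```text
clock: 26.03
eef_pos: [597.6, -12.3, 92.6]
tool_rot: [3.142, -0.0, 1.577]
force: [0.3, 0.0, -0.3]
width: 85.0
gripper_force: 0.0
```

Emit:
arm_command(series=[100,0,0,-2,0,100,0,0,-4.5,0,100,0,0,-7,0,100,0,0,-9,0,100,0,0,-10,0])

```text
clock: 26.45
eef_pos: [598.9, -12.8, 195.3]
tool_rot: [3.138, 0.0, 1.577]
force: [0.8, 0.9, 0.2]
width: 85.3
gripper_force: 0.0
```

Emit:
arm_command(series=[100,0,-2.5,-1,0,100,0,-6,-1,0,100,0,-10,-1,0,100,0,-13,-1,0,100,0,-15,-1,0])

```text
clock: 26.87
eef_pos: [443.2, -13.1, 202.0]
tool_rot: [-3.138, -0.001, 1.576]
force: [-0.0, -0.3, -0.1]
width: 85.3
gripper_force: 0.0
```

Emit:
arm_command(series=[100,4,0,0,0,100,8,0,0,0,100,12,0,0,0,100,16,0,0,0,100,20,0,0,0])

```text
clock: 27.28
eef_pos: [445.6, 188.6, 202.4]
tool_rot: [-3.141, -0.0, 1.577]
force: [1.9, 0.4, -0.2]
width: 85.4
gripper_force: 0.0
```

```bash
python3 - <<'E'
from h import *
ims=[grab(n,"12") for n in("top","side")]
for k,(c,lo,h) in {"m1":((593,67),95,123),"m2":((597,-13),95,158),"m3":((600,-93),95,158),"m4":((604,-171),95,123)}.items():
  for n,(p,d) in zip(("top","side"),ims):
    X=cloud(n,d);P=X[(p.max(2)<85)&(np.hypot(X[...,0]-c[0],X[...,1]-c[1])<38)&(X[...,2]>lo-2)]
    L=P[P[:,2]>h-7];F=P[P[:,2]<lo+12]
    e,r=cv2.minEnclosingCircle(np.float32(L[:,:2]))
    A=np.c_[L[:,:2]-c,np.ones(len(L))]; T=L[L[:,2]>h-3]
    print(k,n,len(L),"lip",np.round(e,1),round(r,1),"ztop",np.percentile(L[:,2],[50,90,98]).round(1),"footx",F[:,0].min().round(0) if len(F) else 0,F[:,0].max().round(0) if len(F) else 0)
a=[cv2.resize(ims[0][0][140:230,270:430,::-1],(400,225),interpolation=cv2.INTER_CUBIC),cv2.resize(ims[1][0][150:320,290:450,::-1],(400,425),interpolation=cv2.INTER_CUBIC)]
o=np.zeros((425,800,3),np.uint8);o[:225,:400]=a[0];o[:,400:]=a[1];cv2.imwrite("pics/c12.png",o)
E
```

```text
m1 top 136 lip [594.9  66.5] 31.2 ztop [122.3 125.4 126.9] footx 573.0 619.0
m1 side 90 lip [593.6  65.1] 33.2 ztop [119.6 123.6 125. ] footx 573.0 621.0
m2 top 144 lip [596.4 -10.5] 31.4 ztop [157.  159.6 160.9] footx 575.0 616.0
m2 side 125 lip [595.4 -14.2] 32.9 ztop [154.9 157.9 159.8] footx 574.0 607.0
m3 top 146 lip [602.1 -90.9] 31.5 ztop [156.9 159.6 161. ] footx 580.0 621.0
m3 side 144 lip [602.6 -94.6] 33.2 ztop [154.8 158.3 159.7] footx 580.0 621.0
m4 top 139 lip [ 604.7 -170.1] 32.1 ztop [122.1 124.9 126.8] footx 583.0 629.0
m4 side 146 lip [ 605.  -173.9] 32.9 ztop [120.2 123.1 124.6] footx 582.0 632.0
```

View pics/c12.png

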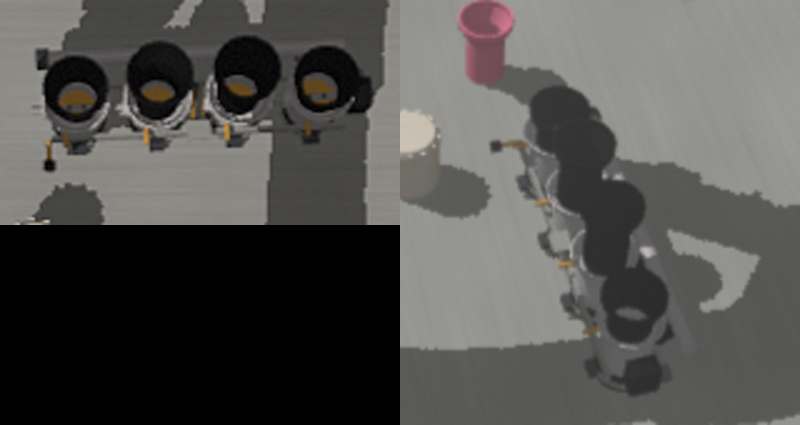

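All four are seated: after allowing for the top camera's bias of about 1.7 mm, the lip tops read about 123 mm (short, outer) and 158 mm (tall, inner). In the crop, the top row has all four lips level at (77,88), (160,78), (247,75) and (325,82). The gripper is clear, so I'm handing in.

```bash
python3 -c "
from cell import workorder
print(workorder.finish_job())"
```

```text
the job is handed in; nothing more can be done
None
```

All four black trumpets are fitted bells up, the two tall on the inner throttle bodies and the two short on the outer; camera measurements show them fully seated, and the job was handed in at about 27 s with no verdict returned.

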